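# Peel the top tray off a tight nest and hold it to drip

## Task

The three white trays on the worktop have just been washed and are nested tightly, each clicked into the one below at its four corners. Peel off only the top one by raising one of its corners first while the opposite corner still sits in the nest (pulled straight up, it tends to bring the others with it), and leave the other two seated together where they stand. Finish while still holding that tray in the gripper, right way up, over the middle of the draining board and well clear of it, tipped by about 30 degrees so that it drips; disturb nothing else.

Things in the scene. Friction and masses are not known exactly. Their poses are not given: they have to be found in the camera images.
- tray_top_centre (a point): Top tray, white, of the nest of three alike: its centre, half-way up (24 mm above its underside). x along its length, y across, z up. 200 x 145 x 48 mm over the rim, 0.28 kg, corner radius 28 mm. The rim is an upright band 8 mm wide, 20 mm deep, its top 24 mm and underside 4 mm from this point's height; middle lines at y = +-68.5 mm (straight for 144 mm) and x = +-96 mm (straight for 89 mm).
- tray_top: The same tray; origin at the centre of its underside. Inside 45 mm deep. Below the rim its narrower tapering body hangs 28 mm into the tray beneath with about 3 mm play all round. The rims sit flush on one another: the nest's outside is one upright face with a joint every 20 mm, its top 88 mm above the worktop.
- corner_a (a point): Top tray's -x, +y corner: on the rim's underside at the middle of its width, 88.8 mm in x and 61.6 mm in y from the centre (48 mm above the middle tray's origin while seated). Under each corner, 58 mm along x from the middle of a long side, a sprung 6 mm nub inside the lower rim (7 mm below its top) holds a bead on the upper tray: 3 mm free, then it clicks off at 6 mm.
- corner_b (a point): The same at the -x, -y corner. Raising one corner about the opposite one clicks the corners free one after another with about 4 N at the raised one, and the nest stays down; the last lets go when the tray is then lifted.
- corner_c (a point): The same at the +x, -y corner (opposite a). A straight pull needs all four clicks at once (about 9 N) and tends to lift the two trays below, which weigh 5.5 N together; a whole side raised at once can tip them.
- corner_d (a point): The same at the +x, +y corner (opposite b).
- tray_middle: Middle tray, same shape; origin at the centre of its underside, 20 mm above the worktop and 20 mm below the top tray's; axes parallel to the top tray's. Held to the bottom tray by its weight and four nubs like those. Stays.
- tray_bottom: Bottom tray, same shape, loose on the worktop; origin at the centre of its underside. Stays.
- drainer_mid (a point): Middle of the draining board's surface: the flat ribbed steel area, 360 x 360 mm, between the sink bowl and the worktop with the nest; the edge around it stands 6 mm higher. Fixed.
- lemon: Bystander: a lemon, 78 x 55 x 56 mm, behind the nest; origin under its centre.
- garlic: Bystander: a garlic bulb, 60 mm, behind the nest; origin under its centre.
- tin: Bystander: a food tin, 76 mm across, 58 mm high, on the right of the nest; origin under its centre.
- spice_jar: Bystander: a spice jar with a dark cap, 41 mm across, 105 mm high, on the right of the nest; origin under its centre.
- teaspoon: Bystander: a steel teaspoon lying flat, 132 x 28 x 11 mm, on the draining board beside the worktop; origin under its centre.
- peeler: Bystander: a peeler lying flat, 170 x 25 x 18 mm, at the back of the draining board; origin under its centre.

How it is judged:
By the outcome, as a careful person would: the job done as asked, in the order asked, and still so for the second after the job is handed in, while the arm keeps its last pose, push and grip.
It also fails if it takes over 45 s, if anything falls off the work surface, if the arm or the gripper's body presses on something with over 40 N, if the wrist force passes 120 N, or if a joint passes its speed limit or range.

## Robot

A 6-joint arm with a two-finger parallel gripper is mounted at the origin on a cart in front of the work surface, level with it; the furniture and walls round the work are solid. World frame = base frame: x ahead of the robot, y to its left, z up, the work surface at z = 0. Lengths are in m, angles in rad, forces in N, time in s.
With the tool pointing down it reaches from about 0.35 to 0.925 m from the base axis. Payload 6.4 kg.
Tool frame: the origin (TCP) lies at the very end of the fingers, on their centre line; the grasp point (between the pads) lies 19 mm behind it; z points along the fingers, y is the line along which they close (so a half turn about z gives the same grasp; the last joint's range is limited). The gripper opens to 85 mm and grips with 20 to 120 N. Pads are 22 mm wide; open, the fingers measure 114 mm over their backs; the gripper's body (76 mm by 85 mm) begins 54 mm behind the grasp point. The pads swing forward as they close: fully open they stand 13 mm farther back than shut.
Start: joints at [1.094, 0.245, 1.558, -0, 1.339, -0.174], TCP at [0.194, 0.62, 0.231] pointing down, gripper open.
Joint ranges: [-3.13, 3.13], [-1.02, 2.26], [0.13, 2.54], [-0.95, 4.09], [0.21, 2.88], [-2.74, 2.74]. Speed limits (rad/s): [2.57, 2.57, 3.14, 3.14, 3.14, 3.14].

## Interface

Orientations are given as a rotation vector (axis times angle).
In Python, from rig import env gives the robot as it stands.
- The arm moves only by the shell command python3 -m handwheel 'ROWS' [FORCE]. ROWS is JSON, a list that holds one entry, the list of rows, each a list of 7 numbers: the opening, from -1 (shut) to 1 (fully open), so that 0 is half open, then the shift along the tool's x, y, z as a fraction of full scale, then the turn, a rotation vector about the tool's x, y, z as a fraction of full scale. A call has 1 to 12 rows; each row is the pose to reach, as a shift and turn from the pose commanded when the call began, along the tool's axes at that moment; what a row does not reach only later rows make up. Full scale, the value 1, is 0.5 m for a shift and 30 degrees for a turn. A row lasts 1/10 s, in which the tool goes at most 50 mm and 8.59 degrees, less where a joint would pass 70% of its speed; a pose out of reach is approached as far as the arm can. A call with a number of a shift or a turn outside -1 to 1 is refused whole. A call with a gripper value outside its range is refused whole. The fingers move at their own pace and stop on an object; FORCE is the grip in N (left out, the last holds). Time passes only in rows, so rows that repeat a pose let the fingers close. It gives the time, the measured TCP pose, the force, the opening and the grip force at its end, in the units of the state.
- env.get_obs(): the state, without advancing time (a new reading comes with each control period).
- env.capture(name): name is "scene" or "top" or "wrist"; returns (picture, depth): 400x640x3 uint8, red, green, blue; 400x640 float32, m along the optical axis (not along the pixel's ray), 0 where there is no reading.
- env.camera_params(name): a dict with "fx", "fy", "cx", "cy" (pixels), "R" (3x3) and "t" (3): a world point X has camera coordinates R X + t; the wrist camera has in their place "mount" (4x4, takes a point from camera to tool coordinates, whose origin is the TCP and whose axes are the flange's). Camera axes: x right, y down, z forward; pixel columns grow to the right and rows downward; lengths in m; the calibration is good to about 2 mm. A picture is of the moment at which its call begins: read the wrist's pose just before it. camera_params takes no time and is no camera call.
- env.close_job(): hands the job in; it is judged then, once.
Trained networks look in the newest picture that a camera, given by its name, has taken for a name from the list of things; names that differ only in an ending like _2 or _b are one class to them, and where a whole thing is asked for, a point or a joint stands for the part that bears it (a point fixed in the world has none). Each returns a list of dicts, best first, with "score" (0 to 1); they miss things now and then, are a little off and sometimes report something else, mostly with a low value. They report only what shows in the picture. A call takes as long as a camera call.
- env.find_in(camera, target): "pixel" ([column, row] in pixels, amid what is visible of it).
- env.trace(camera, target): "region" (400x640 bool, what is visible of it) and "pixel" ([column, row] in pixels, amid what is visible of it).
The state is a dict: "time_s": time; "qpos": joint angles; "joint_velocities": joint speeds; "joint_torque": joint torques, N m; "tcp_pos": TCP position; "ee_rot": TCP orientation; "contact_force": force on the tool from outside, world axes, zero at the start; "torque": the same for the moment, N m; "finger_gap": finger opening in m; "grip_force": force on a finger pad.
Only numpy, scipy, OpenCV 4.12 (cv2) and the standard library are available. Lean on these libraries where they do the work, as an engineer would, in place of code of your own. Each camera call takes 0.05 s, during which the arm holds its last target. There are 200 camera calls.

## Working session

There is one attempt and no reset: what is moved stays moved. The work goes in short steps, Python scripts to look and compute and a shell command to move; the robot and the scene stay as the last step left them, time stands still between calls to the robot, and variables do not carry over. Pictures are saved under pics/ and viewed, at most 10 in all, crops included, and the job is handed in when it is done.

```bash
ls; mkdir -p pics
cat > h.py <<'E'
import numpy as np, cv2
from rig import env
from scipy.spatial.transform import Rotation as Ro
def cap(n,f=None):
    o=env.get_obs(); p,d=env.capture(n)
    if f: cv2.imwrite('pics/'+f,p[:,:,::-1])
    return o,p,d
def cloud(n,o,d):
    c=env.camera_params(n); v,u=np.mgrid[:400,:640]
    P=np.stack([(u-c['cx'])/c['fx']*d,(v-c['cy'])/c['fy']*d,d],-1)
    if n=='wrist':
        M=np.array(c['mount']); P=P@M[:3,:3].T+M[:3,3]
        return P@Ro.from_rotvec(o['ee_rot']).as_matrix().T+o['tcp_pos']
    R=np.array(c['R']); return (P-np.array(c['t']))@R
E
python3 - <<'E'
from h import *
o,p,d=cap('top','top1.png'); W=cloud('top',o,d)
print({k:np.round(v,3) for k,v in o.items()})
for n in ['tray_top_centre','corner_a','corner_c','drainer_mid','lemon','garlic','tin','spice_jar','teaspoon','peeler']:
    for r in env.find_in('top',n)[:4]:
        u,v=map(int,r['pixel']); print(n,round(r['score'],2),u,v,W[v,u].round(3))
m=(W[...,2]>.078)&(W[...,2]<.096)&(d>0)
n,l,s,c=cv2.connectedComponentsWithStats(m.astype('uint8'))
for i in range(1,n):
    if s[i,4]>80:
        q=W[l==i]; print(s[i],q.mean(0).round(3),cv2.minAreaRect((q[:,:2]*1000).astype('float32')), np.percentile(q[:,2],[5,50,95]))
cap('scene','scene1.png')
E
```

```text
pics
{'time_s': np.float64(0.0), 'qpos': array([ 1.094,  0.246,  1.559, -0.   ,  1.339, -0.174]), 'joint_velocities': array([-0.001, -0.   , -0.001,  0.001, -0.001, -0.   ]), 'joint_torque': array([-1.0000e-03, -4.2954e+01, -3.2611e+01, -0.0000e+00,  6.0000e-03,
        0.0000e+00]), 'tcp_pos': array([0.194, 0.62 , 0.23 ]), 'ee_rot': array([-4.740e-01, -3.105e+00,  3.000e-03]), 'contact_force': array([ 0.008, -0.619, -0.569]), 'torque': array([0.007, 0.069, 0.027]), 'grip_force': np.float64(0.0), 'finger_gap': np.float64(0.085)}
tray_top_centre 0.62 370 252 [ 0.485 -0.122  0.043]
corner_a 0.83 371 253 [ 0.483 -0.124  0.042]
corner_a 0.39 250 177 [0.665 0.16  0.003]
corner_c 0.83 371 253 [ 0.483 -0.124  0.042]
corner_c 0.39 250 177 [0.665 0.16  0.003]Traceback (most recent call last):
  File "<stdin>", line 5, in <module>
ValueError: it knows: corner, garlic, lemon, peeler, spice_jar, teaspoon, tin, tray_bottom, tray_middle, tray_top, tray_top_centre
```

Run:
```python
from h import *
o,p,d=cap('top','top1.png'); W=cloud('top',o,d)
for n in ['lemon','garlic','tin','spice_jar','teaspoon','peeler']:
    for r in env.find_in('top',n)[:2]:
        u,v=map(int,r['pixel']); print(n,round(r['score'],2),u,v,W[v,u].round(3))
m=(W[...,2]>.078)&(W[...,2]<.096)&(d>0)
n,l,s,c=cv2.connectedComponentsWithStats(m.astype('uint8'))
for i in range(1,n):
    if s[i,4]>80:
        q=W[l==i]; print(s[i],q.mean(0).round(3),cv2.minAreaRect((q[:,:2]*1000).astype('float32')), np.percentile(q[:,2],[5,50,95]))
cap('scene','scene1.png')
```

```text
lemon 0.98 334 133 [ 0.76  -0.04   0.058]
garlic 0.7 378 129 [ 0.774 -0.144  0.048]
tin 0.66 455 163 [ 0.691 -0.32   0.057]
spice_jar 0.56 467 250 [ 0.486 -0.323  0.107]
teaspoon 0.84 250 178 [0.663 0.16  0.001]
teaspoon 0.18 371 250 [ 0.49  -0.124  0.045]
peeler 0.88 226 152 [0.724 0.218 0.015]
[364  48  45   6 156] [ 0.953 -0.16   0.087] ((953.2807006835938, -160.33258056640625), (5.058979034423828, 104.59639739990234), 0.16893300414085388) [0.07878266 0.08757146 0.09522813]
[398  80  84  38 322] [ 0.809 -0.269  0.088] ((811.2081909179688, -271.958251953125), (202.43467712402344, 58.58839416503906), 66.30452728271484) [0.07936297 0.08911858 0.09541142]
[297  90  63   9 333] [ 0.844 -0.023  0.087] ((844.5347290039062, -24.53363037109375), (143.0291748046875, 11.912552833557129), 89.73736572265625) [0.07913211 0.08762694 0.0950726 ]
[491 103  23 265 812] [ 0.513 -0.403  0.087] ((534.6402587890625, -406.5634460449219), (30.911954879760742, 580.430908203125), 87.8969955444336) [0.07890754 0.0873051  0.0949388 ]
[109 127  27  29 145] [0.739 0.45  0.087] ((734.4185180664062, 445.760986328125), (35.633209228515625, 77.2896499633789), 56.69906997680664) [0.07860608 0.08842789 0.09557066]
[119 132  37  29 197] [0.719 0.394 0.086] ((715.9164428710938, 403.49267578125), (33.8568115234375, 93.03372192382812), 56.27542495727539) [0.07987312 0.08618478 0.09442915]
[ 333  203   79   99 1132] [ 0.483 -0.122  0.086] ((484.5863037109375, -121.05863952636719), (200.1050262451172, 145.185302734375), 11.289637565612793) [0.08160615 0.08669254 0.09038822]
```

View pics/top1.png

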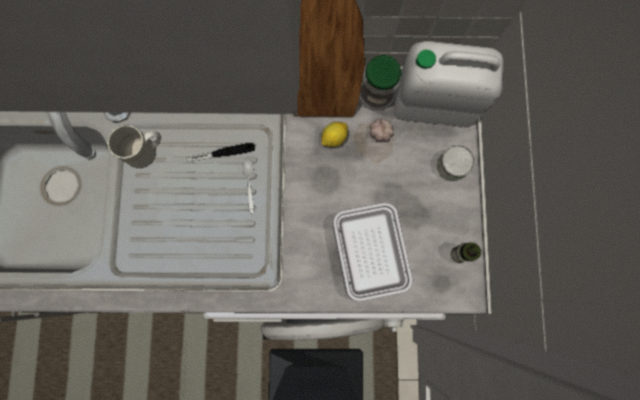

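View pics/scene1.png

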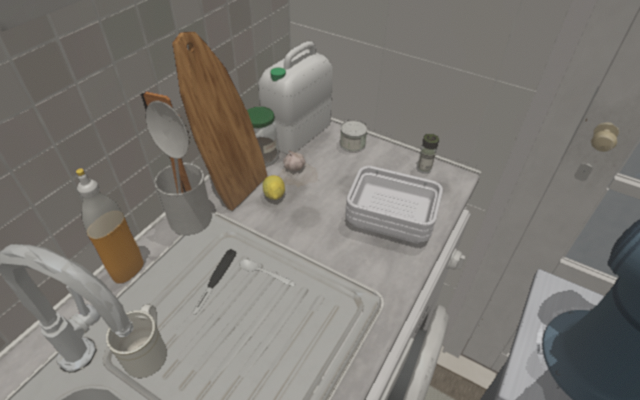

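The top view shows the nest around pixel (372,252) with a clear yaw of about 11°, and the draining board spans roughly columns 117–278 and rows 127–278. The scene view shows nothing close to the nest. I'll grip the long left side at the far-left corner, which is the one nearest the drainer.

```bash
cat >> h.py <<'E'
def go(pos,Rm):
    "fractions to type for reaching TCP pos / rotation matrix from the present pose"
    o=env.get_obs(); R=Ro.from_rotvec(o['ee_rot']); 
    s=R.inv().apply(np.array(pos)-o['tcp_pos'])/.5
    t=(R.inv()*Ro.from_matrix(Rm)).as_rotvec()/np.radians(30)
    print('row',s.round(4),t.round(3))
def down(yaw): # tool y along yaw (rad)
    y=np.array([np.cos(yaw),np.sin(yaw),0]); z=np.array([0,0,-1.]); return np.stack([np.cross(y,z),y,z],1)
E
python3 - <<'E'
from h import *
c=env.camera_params('top')
R=np.array(c['R']);t=np.array(c['t']); C=-R.T@t
for u,v in [(198,202),(117,127),(278,127),(117,278),(278,278)]:
    r=R.T@np.array([(u-c['cx'])/c['fx'],(v-c['cy'])/c['fy'],1]); print(u,v,(C-r*C[2]/r[2]).round(3))
th=np.radians(11.29); D=np.array([.4846,-.121])+np.array([[np.cos(th),-np.sin(th)],[np.sin(th),np.cos(th)]])@[.058,.0685]
print(D); go([*D,.23],down(th+np.pi/2))
E
```

```text
198 202 [0.604 0.282 0.   ]
117 127 [0.788 0.489 0.   ]
278 127 [0.792 0.096 0.   ]
117 278 [0.425 0.459 0.   ]
278 278 [0.427 0.088 0.   ]
[ 0.52806705 -0.0424706 ]
row [-1.0334 -1.0662  0.0026] [-0.    -0.    -0.955]
```

```bash
python3 -m handwheel '[[[1,-0.5,-0.53,0,0,0,-0.5],[1,-0.5,-0.53,0,0,0,-0.5],[1,-0.5,-0.53,0,0,0,-0.5],[1,-0.5,-0.53,0,0,0,-0.5],[1,-0.5,-0.53,0,0,0,-0.5],[1,-0.5,-0.53,0,0,0,-0.5],[1,-0.99,-0.99,0,0,0,-0.955],[1,-0.99,-0.99,0,0,0,-0.955],[1,-0.99,-0.99,0,0,0,-0.955],[1,-0.99,-0.99,0,0,0,-0.955],[1,-0.99,-0.99,0,0,0,-0.955],[1,-0.99,-0.99,0,0,0,-0.955]]]' 80
```

```text
time_s: 1.8
tcp_pos: [0.4672, 0.0932, 0.2318]
ee_rot: [-0.309, 3.125, 0.0]
contact_force: [0.4, 0.1, 0.2]
finger_gap: 0.0853
grip_force: 0.0
```

```bash
python3 -m handwheel '[[[1,0,0,0,0,0,0],[1,0,0,0,0,0,0],[1,0,0,0,0,0,0],[1,0,0,0,0,0,0]]]'
python3 - <<'E'
from h import *
o,p,d=cap('wrist','w1.png'); W=cloud('wrist',o,d)
print(o['qpos'].round(2),o['tcp_pos'])
th=np.radians(11.29)
m=(W[...,2]>.075)&(W[...,2]<.1)&(d>0)&(np.abs(W[...,0]-.485)<.2)&(np.abs(W[...,1]+.12)<.15)
q=W[m]; print(m.sum(),cv2.minAreaRect((q[:,:2]*1000).astype('float32')),np.percentile(q[:,2],[5,50,95]).round(4))
# local coords along the outer edge
Rl=np.array([[np.cos(th),np.sin(th)],[-np.sin(th),np.cos(th)]]); L=(q[:,:2]-[.4846,-.121])@Rl.T
for a in np.arange(-.07,.08,.02):
    k=abs(L[:,0]-a)<.006; 
    if k.sum()>5: print(round(a,3),L[k,1].min().round(4),L[k,1].max().round(4),k.sum(), np.median(q[k&(L[:,1]>.055)][:,2]).round(4))
E
```

```text
time_s: 2.2
tcp_pos: [0.4659, 0.0964, 0.2313]
ee_rot: [0.313, -3.126, -0.0]
contact_force: [-0.4, -0.0, 1.1]
finger_gap: 0.0853
grip_force: 0.0
[-0.04 -0.18  1.99  0.    1.33 -1.81] [0.46592371 0.09636357 0.2312534 ]
7761 ((484.7227783203125, -119.35176086425781), (199.76910400390625, 145.76246643066406), 11.144562721252441) [0.0763 0.0857 0.088 ]
-0.07 0.0659 0.0742 244 0.0859
-0.05 0.0619 0.0743 228 0.0858
-0.03 -0.0646 0.0743 216 0.0857
-0.01 -0.0647 0.0741 283 0.0857
0.01 -0.0659 0.0742 361 0.0857
0.03 -0.07 0.0744 408 0.0858
0.05 -0.0714 0.0743 400 0.0858
0.07 -0.0703 0.0743 368 0.0857
```

View pics/w1.png

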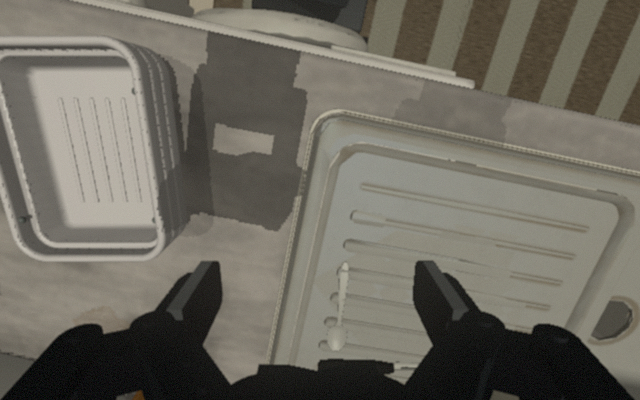

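The wrist view shows the nest at upper left, with its +y rim edge near column 160, and no obstacle along the way. The top-view pose holds to within 2 mm.

```bash
cat >> h.py <<'E'
th=np.radians(11.2); c,s=np.cos(th),np.sin(th); RL=np.array([[c,-s],[s,c]])
def w(lx,ly,cen=(.4847,-.1202)): return np.array(cen)+RL@[lx,ly]
E
python3 - <<'E'
from h import *
print(w(.058,.0685)); go([*w(.058,.0685),.15],down(th+np.pi/2))
E
```

```text
[ 0.52829035 -0.04173898]
row [-0.0674 -0.2954  0.1626] [0.    0.    0.008]
```

```bash
python3 -m handwheel '[[[1,-0.067,-0.295,0.08,0,0,0.008],[1,-0.067,-0.295,0.08,0,0,0.008],[1,-0.067,-0.295,0.08,0,0,0.008],[1,-0.067,-0.295,0.163,0,0,0.008],[1,-0.067,-0.295,0.163,0,0,0.008],[1,-0.067,-0.295,0.163,0,0,0.008],[1,-0.067,-0.295,0.163,0,0,0.008]]]'
python3 - <<'E'
from h import *
o,p,d=cap('wrist','w2.png'); W=cloud('wrist',o,d)
m=(W[...,2]>.075)&(W[...,2]<.1)&(d>0)&(np.abs(W[...,0]-.485)<.2)&(np.abs(W[...,1]+.12)<.15)
q=W[m]; L=(q[:,:2]-[.4847,-.1202])@RL
for a in np.arange(-.1,.11,.02):
    k=(abs(L[:,0]-a)<.006)&(L[:,1]>.06)
    if k.sum()>5: print(round(a,3),np.percentile(L[k,1],[3,97]).round(4),k.sum(), np.median(q[k,2]).round(4))
print(L[:,0].max(),o['tcp_pos'],o['ee_rot'])
go([*w(.058,.0685),.071],down(th+np.pi/2))
E
```

```text
time_s: 2.95
tcp_pos: [0.5291, -0.0419, 0.1517]
ee_rot: [-0.306, 3.124, -0.002]
contact_force: [0.6, 0.7, 0.0]
finger_gap: 0.0856
grip_force: 0.0
-0.06 [0.0611 0.0719] 401 0.0868
-0.04 [0.065 0.072] 295 0.087
-0.02 [0.0648 0.0721] 271 0.087
0.0 [0.0647 0.0722] 256 0.087
0.02 [0.0645 0.0722] 238 0.0869
0.04 [0.0651 0.0723] 212 0.0869
0.06 [0.0615 0.0724] 247 0.0866
0.08 [0.0606 0.071 ] 218 0.0866
0.09946504997985961 [ 0.52910083 -0.0419472   0.15172989] [-3.05581112e-01  3.12396809e+00 -1.61583126e-03]
row [0.0025 0.0013 0.1621] [-0.003  0.006 -0.001]
```

View pics/w2.png

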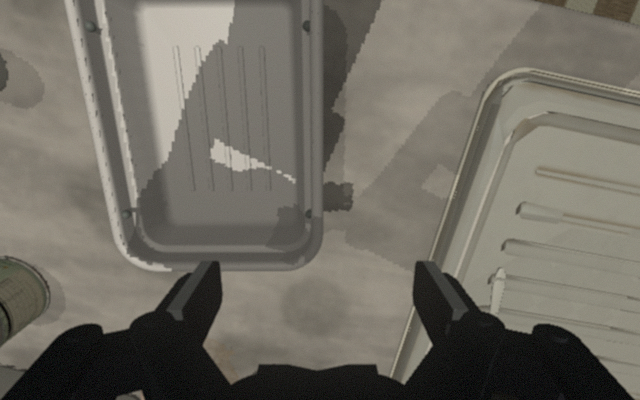

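The close view shows dark nubs inside the rim at (306,213) and (306,26). A pad at x=58 mm would clamp on one, so I'll grip the far short side instead, at local (96, +32) mm beside corner d. That is clear of the nubs and gives better leverage.

```bash
python3 -m handwheel '[[[1,0,0,0,0,0,1],[1,0,0,0,0,0,1],[1,0,0,0,0,0,1],[1,0,0,0,0,0,1],[1,0,0,0,0,0,1]]]' >/dev/null; python3 -m handwheel '[[[1,0,0,0,0,0,1],[1,0,0,0,0,0,1],[1,0,0,0,0,0,1],[1,0,0,0,0,0,1],[1,0,0,0,0,0,1]]]'
python3 - <<'E'
from h import *
print(w(.096,.032)); go([*w(.096,.032),.15],down(th)); print(env.get_obs()['qpos'])
E
```

```text
time_s: 4.0
tcp_pos: [0.5288, -0.0426, 0.151]
ee_rot: [1.297, 2.859, 0.0]
contact_force: [0.4, 0.5, -0.6]
finger_gap: 0.0852
grip_force: 0.0
[ 0.5726562  -0.07016294]
row [-0.0994  0.0296  0.0022] [0.003 0.003 1.   ]
[-2.94203795e-01  5.39493792e-02  1.92695788e+00  2.79344608e-05
  1.15863885e+00 -1.01348200e+00]
```

```bash
python3 -m handwheel '[[[1,-0.099,0.03,0,0,0,1],[1,-0.099,0.03,0,0,0,1],[1,-0.099,0.03,0,0,0,1],[1,-0.099,0.03,0,0,0,1],[1,-0.099,0.03,0,0,0,1],[1,-0.099,0.03,0,0,0,1],[1,-0.099,0.03,0,0,0,1]]]'
python3 - <<'E'
from h import *
o,p,d=cap('wrist','w3.png'); W=cloud('wrist',o,d)
m=(W[...,2]>.075)&(W[...,2]<.1)&(d>0)&(np.abs(W[...,0]-.485)<.2)&(np.abs(W[...,1]+.12)<.15)
q=W[m]; L=(q[:,:2]-[.4847,-.1202])@RL
for a in np.arange(-.06,.07,.02):
    k=(abs(L[:,1]-a)<.006)&(L[:,0]>.085)
    if k.sum()>5: print(round(a,3),np.percentile(L[k,0],[3,97]).round(4),k.sum(), np.median(q[k,2]).round(4))
print(o['tcp_pos'],o['ee_rot'],o['qpos'].round(2))
go([*w(.096,.032),.071],down(th))
E
```

```text
time_s: 4.7
tcp_pos: [0.5722, -0.0702, 0.1502]
ee_rot: [1.994, 2.427, 0.0]
contact_force: [-0.0, 0.4, 0.1]
finger_gap: 0.0856
grip_force: 0.0
-0.06 [0.0855 0.0969] 203 0.0867
-0.04 [0.0932 0.1006] 152 0.0869
-0.02 [0.0933 0.1005] 163 0.0869
0.0 [0.0934 0.1004] 174 0.0869
0.02 [0.0935 0.1003] 183 0.0869
0.04 [0.0936 0.1009] 207 0.0868
0.06 [0.086  0.0982] 294 0.0869
[ 0.57216598 -0.07022805  0.15015394] [1.99386408e+00 2.42704312e+00 3.68211698e-04] [-0.32  0.16  1.81  0.    1.17 -0.51]
row [1.000e-04 1.000e-03 1.582e-01] [ 0.001  0.    -0.001]
```

View pics/w3.png

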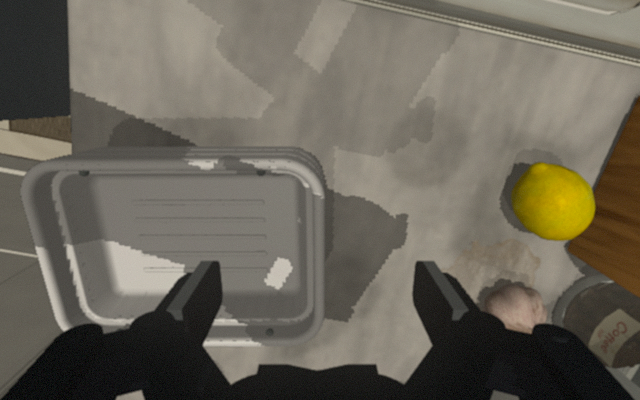

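```bash
python3 -m handwheel '[[[1,0,0.003,0.08,0,0,0],[1,0,0.003,0.157,0,0,0],[1,0,0.003,0.157,0,0,0],[1,0,0.003,0.157,0,0,0],[1,0,0.003,0.157,0,0,0]]]' 80;  python3 -m handwheel '[[[-0.4,0,0,0,0,0,0],[-0.4,0,0,0,0,0,0],[-0.4,0,0,0,0,0,0],[-0.4,0,0,0,0,0,0],[-0.4,0,0,0,0,0,0],[-0.4,0,0,0,0,0,0]]]'
python3 - <<'E'
from h import *
o,p,d=cap('wrist','w4.png'); W=cloud('wrist',o,d)
print(o['tcp_pos'])
E
```

```text
time_s: 5.25
tcp_pos: [0.5752, -0.0706, 0.0738]
ee_rot: [1.994, 2.423, 0.002]
contact_force: [1.3, -0.2, 0.9]
finger_gap: 0.0856
grip_force: 0.0
time_s: 5.85
tcp_pos: [0.5735, -0.0701, 0.0713]
ee_rot: [-1.997, -2.425, 0.0]
contact_force: [-0.8, 0.1, 0.0]
finger_gap: 0.0257
grip_force: 0.0
[ 0.57347843 -0.07008     0.07126185]
```

View pics/w4.png

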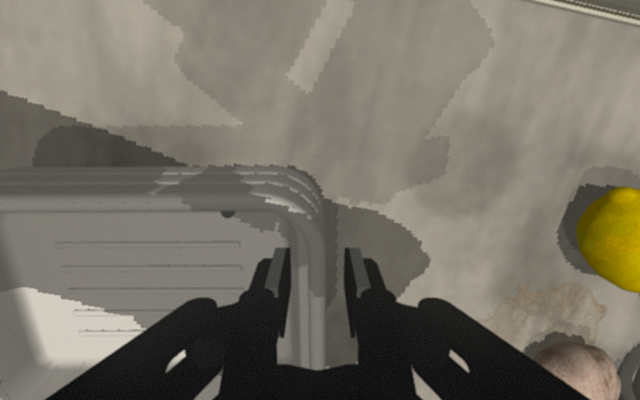

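The fingers straddle the short rim evenly, at columns 290 and 348 with the rim between. Now I'll close.

```bash
python3 -m handwheel '[[[-1,0,0,0,0,0,0],[-1,0,0,0,0,0,0],[-1,0,0,0,0,0,0],[-1,0,0,0,0,0,0],[-1,0,0,0,0,0,0],[-1,0,0,0,0,0,0]]]' 90
python3 - <<'E'
from h import *
o=env.get_obs(); p0=o['tcp_pos']; R0=Ro.from_rotvec(o['ee_rot'])
b=np.array([*w(-.0888,-.0616),.068]); u=np.array([*(RL@[.822,.570]),0]); ax=np.cross(u,[0,0,1.])  # rotation raising d about b: axis = u x z negative -> check
for a in [2,4,6,8,10]:
    for sg in [1,-1]:
        Q=Ro.from_rotvec(sg*ax*np.radians(a)); 
        if Q.apply(u)[2]>0:
            p=b+Q.apply(p0-b); print(a,(p-p0).round(4)); go(p,(Q*R0).as_matrix())
E
```

```text
time_s: 6.5
tcp_pos: [0.5736, -0.0701, 0.0714]
ee_rot: [1.997, 2.425, 0.0]
contact_force: [-0.4, -0.5, 0.7]
finger_gap: 0.0055
grip_force: 88.2
2 [-0.0002 -0.0002  0.0072]
row [-0.0003 -0.0004 -0.0144] [-0.055  0.038  0.   ]
4 [-0.0005 -0.0005  0.0144]
row [-0.0009 -0.0012 -0.0287] [-0.109  0.076  0.   ]
6 [-0.001  -0.0011  0.0215]
row [-0.0017 -0.0024 -0.043 ] [-0.164  0.114  0.   ]
8 [-0.0017 -0.0018  0.0286]
row [-0.0028 -0.0041 -0.0573] [-0.219  0.153  0.   ]
10 [-0.0026 -0.0027  0.0357]
row [-0.0043 -0.0061 -0.0714] [-0.274  0.191  0.   ]
```

```bash
python3 -m handwheel '[[[-1,0,0,-0.007,-0.027,0.019,0],[-1,0,0,-0.014,-0.055,0.038,0],[-1,-0.001,-0.001,-0.021,-0.082,0.057,0],[-1,-0.001,-0.001,-0.029,-0.109,0.076,0],[-1,-0.001,-0.002,-0.036,-0.137,0.095,0],[-1,-0.002,-0.002,-0.043,-0.164,0.114,0],[-1,-0.002,-0.002,-0.043,-0.164,0.114,0]]]'
python3 - <<'E'
from h import *
print(env.get_obs()['torque'])
o,p,d=cap('scene'); cv2.imwrite('pics/s2.png',cv2.resize(p[140:300,300:500,::-1],(800,600)))
cap('wrist','w5.png')
E
```

```text
time_s: 7.2
tcp_pos: [0.5732, -0.0717, 0.0939]
ee_rot: [1.989, 2.413, 0.166]
contact_force: [0.5, -0.9, -0.9]
finger_gap: 0.0055
grip_force: 88.6
[-0.03724251 -0.00103343  0.07669962]
```

View pics/s2.png

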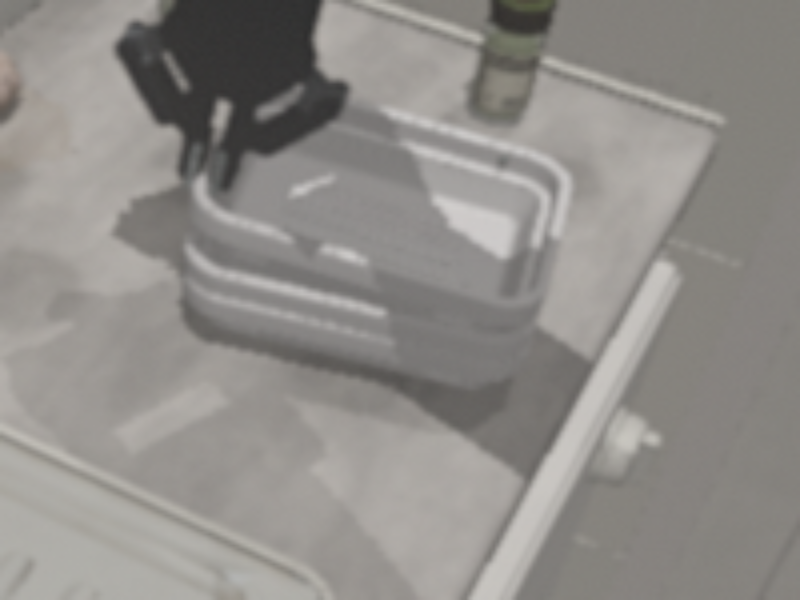

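The top tray is raised at the far-left corner (around (200,210) in the crop), while the opposite corner, near (555,190), still sits in the nest. The lower two are seated together. I'll add 2° more and then lift.

```bash
python3 -m handwheel '[[[-1,-0.001,-0.002,-0.007,-0.027,0.019,0],[-1,-0.001,-0.002,-0.014,-0.055,0.038,0],[-1,-0.001,-0.002,-0.014,-0.055,0.038,0]]]'
python3 - <<'E'
from h import *
o=env.get_obs(); R=Ro.from_rotvec(o['ee_rot'])
print(R.inv().apply([0,0,.1])/.5, R.as_matrix()[:,2])
E
```

```text
time_s: 7.6
tcp_pos: [0.5715, -0.0727, 0.1002]
ee_rot: [1.985, 2.409, 0.219]
contact_force: [0.3, -0.1, -2.6]
finger_gap: 0.0053
grip_force: 88.5
[ 0.01587439  0.02313647 -0.19802199] [ 0.09836978  0.10002848 -0.99010994]
```

```bash
python3 -m handwheel '[[[-1,0.0008,0.0012,-0.01,0,0,0],[-1,0.0016,0.0023,-0.02,0,0,0],[-1,0.0024,0.0035,-0.03,0,0,0],[-1,0.0032,0.0046,-0.04,0,0,0],[-1,0.005,0.007,-0.06,0,0,0],[-1,0.006,0.009,-0.08,0,0,0],[-1,0.01,0.014,-0.12,0,0,0],[-1,0.014,0.021,-0.18,0,0,0],[-1,0.021,0.031,-0.26,0,0,0],[-1,0.021,0.031,-0.26,0,0,0],[-1,0.021,0.031,-0.26,0,0,0]]]'
python3 - <<'E'
from h import *
o,p,d=cap('scene'); cv2.imwrite('pics/s3.png',cv2.resize(p[80:320,270:520,::-1],(750,600)))
print(o['torque'],o['qpos'].round(2))
E
```

```text
time_s: 8.7
tcp_pos: [0.5724, -0.0725, 0.2325]
ee_rot: [1.983, 2.409, 0.219]
contact_force: [-0.2, 0.8, -3.5]
finger_gap: 0.0058
grip_force: 88.4
[ 0.04907096 -0.08905875 -0.00806796] [-0.38  0.03  1.8   0.14  1.26 -0.61]
```

View pics/s3.png

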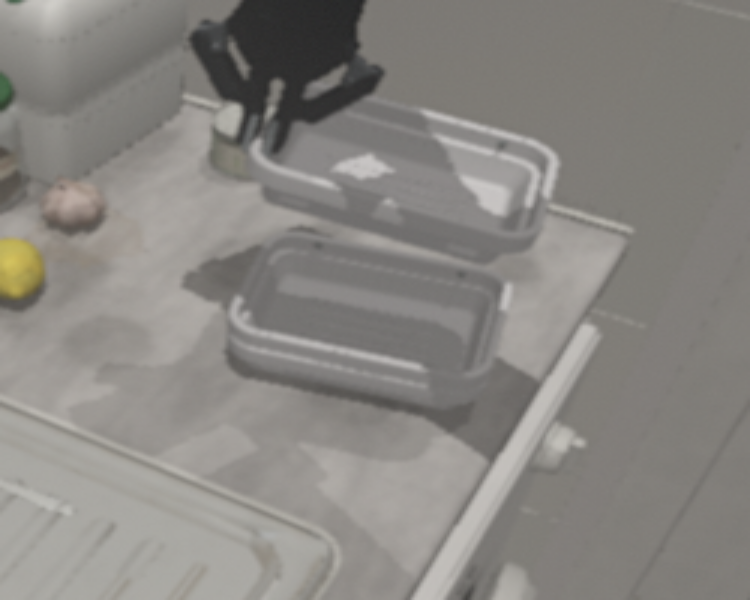

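The top tray is free and held tilted, with the two lower trays seated together at (370,320) in the crop. Next I'll carry it to the drainer while tipping further in the same sense.

```bash
cat >> h.py <<'E'
g0=Ro.from_rotvec([1.997,2.425,0]); gp=np.array([.5736,-.0701,.0714])
tc_l=g0.inv().apply(np.array([.4847,-.1202,.064])-gp)   # tray centre in tool
tR_l=g0.inv()*Ro.from_euler('z',th)                     # tray axes in tool
u=np.array([*(RL@[.822,.570]),0]); ax=-np.cross(u,[0,0,1.]); ax*=-1 if Ro.from_rotvec(.1*ax).apply(u)[2]<0 else 1
E
python3 - <<'E'
from h import *
Q=Ro.from_rotvec(ax*np.radians(30))*g0
for cen in [(.606,.283,.23)]:
    p=np.array(cen)-Q.apply(tc_l); print(p); go(p,Q.as_matrix())
o=env.get_obs(); R=Ro.from_rotvec(o['ee_rot']); print('tray now',o['tcp_pos']+R.apply(tc_l))
E
```

```text
[0.68320668 0.32101714 0.28533358]
row [ 0.7335  0.3771 -0.0085] [-0.603  0.419 -0.   ]
tray now [ 0.48384396 -0.12080842  0.20960209]
```

```bash
python3 -m handwheel '[[[-1,0.03,0.015,-0.01,0,0,0],[-1,0.09,0.045,-0.02,-0.03,0.02,0],[-1,0.16,0.08,-0.02,-0.08,0.055,0],[-1,0.24,0.12,-0.02,-0.15,0.1,0],[-1,0.32,0.16,-0.02,-0.22,0.15,0],[-1,0.4,0.205,-0.02,-0.29,0.2,0],[-1,0.48,0.245,-0.015,-0.36,0.25,0],[-1,0.56,0.285,-0.01,-0.43,0.3,0],[-1,0.63,0.325,-0.01,-0.5,0.35,0],[-1,0.69,0.355,-0.0085,-0.56,0.39,0],[-1,0.72,0.37,-0.0085,-0.59,0.41,0],[-1,0.733,0.377,-0.0085,-0.603,0.419,0]]]';python3 -m handwheel '[[[-1,0,0,0,0,0,0],[-1,0,0,0,0,0,0],[-1,0,0,0,0,0,0],[-1,0,0,0,0,0,0],[-1,0,0,0,0,0,0]]]'
python3 - <<'E'
from h import *
o,p,d=cap('top','t3.png'); W=cloud('top',o,d)
R=Ro.from_rotvec(o['ee_rot']); T=R*tR_l; cen=o['tcp_pos']+R.apply(tc_l)
print('expected centre',cen,'tilt',np.degrees(np.arccos(T.as_matrix()[2,2])),o['qpos'].round(2))
L=T.inv().apply(W.reshape(-1,3)-cen); 
m=(abs(L[:,0])<.075)&(abs(L[:,1])<.05)&(abs(L[:,2]+.021)<.03)&(d.ravel()>0)
q=W.reshape(-1,3)[m]; c0=np.median(q,0); 
for _ in range(5):
    A=q-q.mean(0); nrm=np.linalg.svd(A,full_matrices=False)[2][2]; r=abs(A@nrm); q=q[r<max(.004,np.percentile(r,50))] if _<4 else q
nrm*=np.sign(nrm[2]); print(m.sum(),len(q),'measured tilt',np.degrees(np.arccos(nrm[2])),nrm, T.as_matrix()[:,2])
# nest check
k=(W[...,2]>.055)&(W[...,2]<.085)&(abs(W[...,0]-.485)<.13)&(abs(W[...,1]+.12)<.13)&(d>0)
print('nest',cv2.minAreaRect((W[k][:,:2]*1000).astype('float32')),np.percentile(W[k][:,2],[50,90]))
for n in ['teaspoon','peeler','lemon','garlic','tin','spice_jar']:
    for r in env.find_in('top',n)[:1]: a,b=map(int,r['pixel']); print(n,round(r['score'],2),a,b)
E
```

```text
time_s: 9.95
tcp_pos: [0.6827, 0.3215, 0.2832]
ee_rot: [1.904, 2.315, 0.796]
contact_force: [-0.7, -0.4, -2.5]
finger_gap: 0.0055
grip_force: 88.5
time_s: 10.45
tcp_pos: [0.6838, 0.3199, 0.286]
ee_rot: [1.904, 2.31, 0.8]
contact_force: [0.2, -1.0, -2.4]
finger_gap: 0.0053
grip_force: 88.5
expected centre [0.60658706 0.28197372 0.23060243] tilt 30.02649522487287 [ 0.19  0.2   1.57  0.36  0.96 -0.15]
649 634 measured tilt 30.87081614726461 [-0.36594279 -0.3596689   0.85832637] [-0.3488509  -0.35875288  0.8657941 ]
nest ((484.1282958984375, -120.25346374511719), (199.8491973876953, 145.6556854248047), 11.601144790649414) [0.06676787 0.06982553]
teaspoon 0.53 252 175
peeler 0.68 231 151
lemon 0.97 335 134
garlic 0.76 380 129
tin 0.91 454 164
spice_jar 0.58 466 250
```

View pics/t3.png

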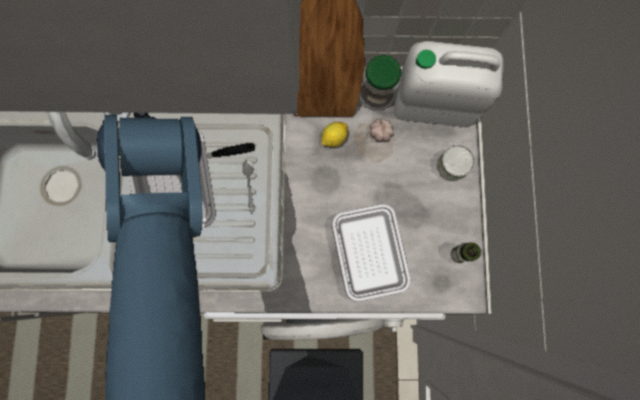

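The tray hangs over the middle of the draining board, tipped about 30°. The nest of two at (370,252) and the other objects haven't moved, so I'm handing in.

```bash
python3 -c "
from rig import env
print(env.close_job())"
```

```text
the job is handed in; nothing more can be done
None
```

The top tray was peeled off corner-first and is held over the middle of the draining board, tipped about 30° with its centre about 0.23 m above it; the other two trays are still seated together, nothing else appears to have moved, and the job was handed in at about 11 s.

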